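# Scoop the hex bolts from the pick bin into the steel parts dish

## Robot

A 7-joint arm with a two-finger parallel gripper is mounted at the origin on a cart in front of the work surface, level with it; the furniture and walls round the work are solid. World frame = base frame: x ahead of the robot, y to its left, z up, the work surface at z = 0. Lengths are in m, angles in rad, forces in N, time in s.
With the tool pointing down it reaches from about 0.4 to 0.85 m from the base axis. Payload 4.5 kg.
Tool frame: the origin (TCP) lies midway between the tips of the shut fingers; the grasp point (between the pads) lies 19 mm behind it; z points along the fingers, y is the line along which they close (so a half turn about z gives the same grasp; the last joint's range is limited). The gripper opens to 88 mm and grips with 3 to 60 N. Pads are 18 mm wide; open, the fingers measure 123 mm over their backs; the gripper's body (75 mm by 187 mm) begins 45 mm behind the grasp point.
Start: joints at [-1.188, 0.689, -0.195, 1.565, 0.157, 0.902, -0.215], TCP at [0.214, 0.587, 0.239] pointing down, gripper open.
Joint ranges: [-3.01, 3.01], [-0.46, 2.08], [-1.47, 1.51], [0.13, 2.56], [-1, 4.14], [0.04, 2.09], [-2.66, 2.66]. Speed limits (rad/s): [2.57, 2.57, 3.14, 3.14, 3.14, 3.14, 3.14].

## Interface

Orientations are given as a unit quaternion [x, y, z, w].
In Python, from plant import sensors, eyes, finish_job gives the robot as it stands.
- The arm moves only by the tool send_rows, never from a script. Its argument "rows" is text: rows parted by semicolons, each of 4 numbers parted by spaces: the shift along the tool's x, y, z normalised to -1 to 1, where 1 is 30 cm, then the turn about the tool's z normalised to -1 to 1, where 1 is 2 pi rad. A call has 1 to 10 rows; each row is the pose to reach, as a shift and turn from the pose commanded when the call began, along the tool's axes at that moment, turning the shorter way round; what a row does not reach only later rows make up. A row lasts 1/12 s, in which the tool goes at most 41.7 mm and 7.16 degrees, less where a joint would pass 70% of its speed; a pose out of reach is approached as far as the arm can. A call with a number of a shift or a turn outside -1 to 1 is refused whole. A call with a gripper value outside its range is refused whole. "jaw" is the closure, from -1 (fully open) to 1 (shut), set as the call begins (left out, the last holds). The fingers move at their own pace and stop on an object; "force" is the grip in N (left out, the last holds). Time passes only in rows, so rows that repeat a pose let the fingers close. It gives the time, the measured TCP pose, the force, the opening and the grip force at its end, in the units of the state.
- sensors.get_state(): the state, without advancing time (a new reading comes with each control period).
- eyes.snapshot(name): name is "scene" or "top"; returns (picture, depth): 400x640x3 uint8, red, green, blue; 400x640 float32, m along the optical axis (not along the pixel's ray), 0 where there is no reading.
- eyes.calibration(name): a dict with "fov_y" (degrees; the focal length in pixels is half the picture's height over the tangent of half this angle, whatever the lens; pixels are square), "cx", "cy" (the principal point, pixels), "world_from_camera" (4x4, takes a point from camera to world coordinates). Camera axes: x right, y down, z forward; pixel columns grow to the right and rows downward; lengths in m; the calibration is good to about 2 mm. A picture is of the moment at which its call begins. calibration takes no time and is no camera call.
- finish_job(): hands the job in; it is judged then, once.
The state is a dict: "clock": time; "q": joint angles; "qd": joint speeds; "joint_torque": joint torques, N m; "tool_pos": TCP position; "eef_rot": TCP orientation; "contact_force": force on the tool from outside, world axes, zero at the start; "moment": the same for the moment, N m; "opening": opening from 0.0 (shut) to 1.0 (fully open); "finger_force": force on a finger pad.
Only numpy, scipy, OpenCV 4.12 (cv2) and the standard library are available. Lean on these libraries where they do the work, as an engineer would, in place of code of your own. Each camera call takes 0.05 s, during which the arm holds its last target. There are 200 camera calls.

## Task

The bench scoop has been shoved handle-first under the laptop riser: draw it out, and use it to scoop at least three of the four hex bolts out of the blue bin and tip them from low down into the nearer of the two round steel dishes. Keep the fingers off the bolts (they are freshly degreased), spill none - a bolt that stays behind in the bin is fine - and leave the other things where they are. Finish with the scoop laid flat on the worktop, right way up.

Things in the scene. Friction and masses are not known exactly. Their poses are not given: they have to be found in the camera images.
- scoop: Bench scoop, 200 mm long, bright metal blade, black handle, about 0.14 kg. Origin: centre of the blade's flat underside; +x points out of the open nose, +z up when it lies flat. It starts flat on the worktop, nose towards the robot, the whole handle under the riser, the blade in the open.
- scoop_blade (a point): Middle of the scoop's blade, 12 above the underside, axes as the scoop's. Blade: scoop x from -48 to 48, 59 wide outside, 54 inside, floor 2.5 thick (1 at the nose), back wall 3 thick, 36 high at x = -48; side walls 36 high back to front as far as x = -15, 30 at x = 12, falling to 6 at the nose.
- scoop_grip (a point): Middle of the scoop's handle, at x = -95, z = 24 in the scoop's frame; axes as the scoop's. Handle: flat-sided straight bar 18 wide (y), 24 high (z from 12 to 36), from x = -58 to -152; a metal ferrule 20 wide joins it to the blade.
- scoop_nose (a point): Middle of the scoop's nose edge, on the underside (x = 48, z = 0 in the scoop's frame).
- bin: Blue plastic pick bin, fastened to the worktop; its low open front faces -x of its own frame (towards the robot), its high back wall is at +x. Origin at the centre of its underside. Outside 150 long (x) x 78 wide (y), back wall 72 high, walls and floor 3 thick; inside 144 x 72, floor at z = 3. Front lip 16 high; side walls rise from 32 high at the front to 74 at x = -10 and on to the back.
- bolt_1: Bright hex bolt, 38 mm long, head 19 x 17, shank 10 thick, 30 g, one of four alike lying on the bin's floor in its rear two thirds. Origin at its middle (underside when it lies); its y axis runs along the shank towards the head.
- bolt_2: Bright hex bolt, 38 mm long, head 19 x 17, shank 10 thick, 30 g, one of four alike lying on the bin's floor in its rear two thirds. Origin at its middle (underside when it lies); its y axis runs along the shank towards the head.
- bolt_3: Bright hex bolt, 38 mm long, head 19 x 17, shank 10 thick, 30 g, one of four alike lying on the bin's floor in its rear two thirds. Origin at its middle (underside when it lies); its y axis runs along the shank towards the head.
- bolt_4: Bright hex bolt, 38 mm long, head 19 x 17, shank 10 thick, 30 g, one of four alike lying on the bin's floor in its rear two thirds. Origin at its middle (underside when it lies); its y axis runs along the shank towards the head.
- dish: Round shallow steel parts dish, loose, 200 g, on the open worktop, on the other side from the bin (a similar one stands far back by the mug and plays no part). Origin at the centre of its underside; 110 mm across the rim, rim 22 high, floor 3 thick and about 70 across, walls flaring out to the rim.
- riser_front (a point): Point on the worktop below the middle of the front edge of the low plywood riser (on steel legs, laptop standing on it, fixed). Its x axis points away from the robot, under the riser, which is 250 deep (x), 400 wide (y), 105 high with 87 free below; its legs stand at y = +-180.
- flashlight: Black flashlight, 132 mm long (y), 32 wide, lying on the worktop (bystander). Origin at its middle, underside.
- tape_green: Roll of green tape lying flat, 66 mm across, 19 high (bystander). Origin at the centre of its underside.
- side_cutters: Red-handled side cutters, 165 mm long (y), 54 wide, 16 high, lying flat (bystander). Origin at the middle, underside.

How it is judged:
By the outcome, as a careful person would: the job done as asked, in the order asked, and still so for the second after the job is handed in, with the robot touching nothing.
It also fails if it takes over 72 s, if anything falls off the work surface, if the arm or the gripper's body presses on something with over 40 N, if the wrist force passes 120 N, or if a joint passes its speed limit or range.

## Working session

There is one attempt and no reset: what is moved stays moved. The work goes in short steps, Python scripts to look and compute and a tool call to move; the robot and the scene stay as the last step left them, time stands still between calls to the robot, and variables do not carry over. Pictures are saved under pics/ and viewed, at most 10 in all, crops included, and the job is handed in when it is done.

Besides the shell and the picture viewer there is one more tool, called after ">>>" as name(argument=value, ...) on one line, values as JSON. send_rows: Moves the arm, as the interface text tells. Scaled input: -1 to 1 covers 30 cm each way for a shift and 2 pi rad each way for a turn. Its arguments: {"type":"object","properties":{"rows":{"type":"string"},"jaw":{"type":"number"},"force":{"type":"number"}},"required":["rows"]}

```bash
mkdir -p pics; cat > h.py <<'E'
import numpy as np, cv2
from plant import sensors, eyes, finish_job
def snap(n,save=None):
    p,d=eyes.snapshot(n)
    if save: cv2.imwrite(f'pics/{save}.png',p[:,:,::-1])
    return p,d
def cal(n):
    c=eyes.calibration(n); f=200/np.tan(np.radians(c['fov_y'])/2)
    return f,c['cx'],c['cy'],np.array(c['world_from_camera'])
def cloud(n,d):
    f,cx,cy,T=cal(n); v,u=np.mgrid[0:400,0:640]
    P=np.stack([(u-cx)/f*d,(v-cy)/f*d,d],-1)
    W=P@T[:3,:3].T+T[:3,3]; W[d==0]=np.nan
    return W
def ray(n,u,v,z):
    f,cx,cy,T=cal(n); r=T[:3,:3]@np.array([(u-cx)/f,(v-cy)/f,1]); o=T[:3,3]
    return o+r*(z-o[2])/r[2]
E
python3 - <<'E'
from h import *
for n in ('scene','top'):
    p,d=snap(n,n+'0'); np.savez(n+'0.npz',p=p,d=d); print(eyes.calibration(n))
s=sensors.get_state(); print(s)
E
```

```text
{'fov_y': 51.28520286245686, 'cx': 311.4516414914276, 'cy': 202.07464420427425, 'world_from_camera': array([[ 0.44922635, -0.3585797 ,  0.81830086, -0.54818223],
       [-0.89319573, -0.15982669,  0.42030562, -0.58283958],
       [-0.01992675, -0.91971519, -0.39208021,  0.61504434],
       [ 0.        ,  0.        ,  0.        ,  1.        ]])}
{'fov_y': 46.82507203439475, 'cx': 311.6180071042496, 'cy': 206.48636789078222, 'world_from_camera': array([[ 0.0232587 , -0.98209786,  0.18693001,  0.35791714],
       [-0.99966866, -0.02490957, -0.00648714,  0.03242706],
       [ 0.01102735, -0.18671719, -0.98235181,  1.34298443],
       [ 0.        ,  0.        ,  0.        ,  1.        ]])}
{'clock': 0.1, 'q': array([-1.18818893,  0.6898532 , -0.19452495,  1.56618824,  0.15730875,
        0.90250513, -0.21511809]), 'qd': array([ 5.00062300e-04, -3.09741998e-03, -1.66069130e-05, -1.49011168e-03,
       -8.53575804e-04,  1.17419770e-03,  1.46547041e-03]), 'joint_torque': array([-2.02173185e-03, -5.28501177e+01, -1.27143111e+00, -1.53837544e+01,
       -5.27178403e-02,  1.89789600e-03,  3.78443747e-05]), 'tool_pos': array([0.21346672, 0.58684295, 0.23803344]), 'eef_rot': array([ 1.73490808e-01,  9.84835179e-01, -7.77593101e-04, -7.53516950e-05]), 'contact_force': array([-0.0884354 ,  0.35210414,  0.41334938]), 'moment': array([ 0.00480229, -0.01498446, -0.02617379]), 'finger_force': 0.0, 'opening': 0.998477792927594}
```

View pics/scene0.png

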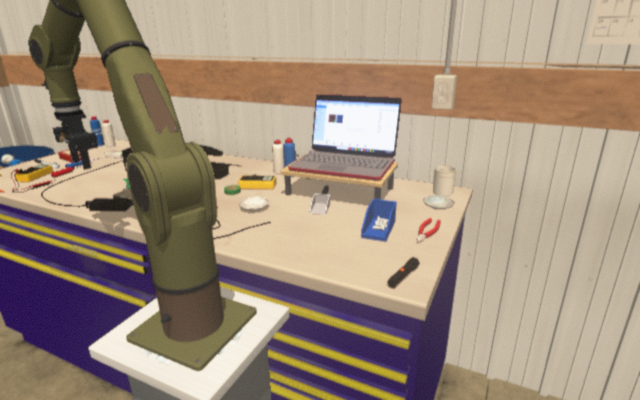

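View pics/top0.png

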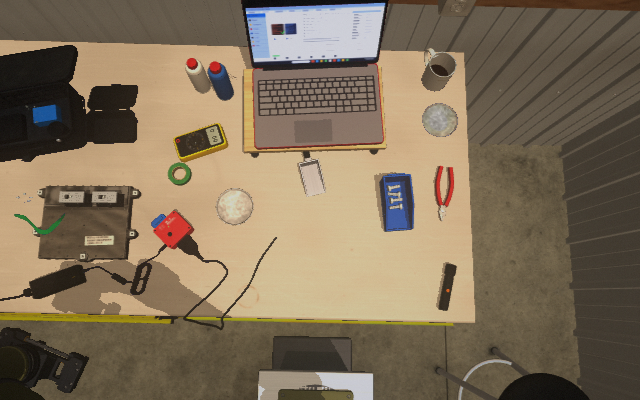

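```bash
python3 - <<'E'
from h import *
z=np.load('top0.npz'); p,d=z['p'],z['d']; W=cloud('top',d)
def rect(m,name,zz):
    cs,_=cv2.findContours(m.astype(np.uint8),cv2.RETR_EXTERNAL,cv2.CHAIN_APPROX_NONE)
    c=max(cs,key=cv2.contourArea); pts=np.array([ray('top',*q[0],zz)[:2] for q in c],np.float32)*1000
    r=cv2.minAreaRect(pts); print(name,np.round(r[0],1),np.round(r[1],1),round(r[2],1),'box',np.round(cv2.boxPoints(r)).tolist()); return c
def roi(m,u0,u1,v0,v1):
    o=np.zeros_like(m); o[v0:v1,u0:u1]=m[v0:v1,u0:u1]; return o
for nm,u,v in [('table',270,180),('dish c',235,206),('riser',318,147),('blade',312,178),('binfloor',397,215)]: print(nm,np.round(W[v,u],4))
h=W[:,:,2]; 
rect(roi(h>0.008,210,260,180,232),'dish@22',.022)
rect(roi(h>0.02,375,418,165,240),'bin h>20',.05)
hsv=cv2.cvtColor(p,cv2.COLOR_RGB2HSV)
blue=(hsv[...,0]>100)&(hsv[...,0]<130)&(hsv[...,1]>120)
rect(roi(blue,370,425,165,240),'bin blue',.03)
m=roi((h>0.006)&(h<.06),290,335,150,205); rect(m,'scoop',.03)
pts=W[m]; 
print('scoop pts',[(round(float(a),3)) for a in np.nanmin(pts,0)],np.nanmax(pts,0).round(3))
c=p[145:245,290:430]; big=cv2.resize(c,None,fx=5.6,fy=5.6,interpolation=cv2.INTER_CUBIC)
cv2.imwrite('pics/crop0.png',big[:,:,::-1])
# riser front edge
for u in (255,285,340,375):
    col=W[135:165,u]; k=np.where(col[:,2]>.09)[0]; print('riser edge',u,col[k[-1]].round(3))
# bin profile
for v in range(170,236,5): print(v,[int(x*1000) if x==x else -1 for x in h[v,376:416:3]])
E
```

```text
table [ 0.6925  0.1504 -0.0063]
dish c [6.091e-01 2.499e-01 2.000e-04]
riser [0.7641 0.0103 0.1025]
blade [0.6993 0.0245 0.0041]
binfloor [ 0.5937 -0.2287  0.0031]
dish@22 [605.3 249.3] [107.  104.6] 2.7 box [[549.0, 299.0], [554.0, 195.0], [661.0, 200.0], [656.0, 304.0]]
bin h>20 [ 626.6 -221.7] [163.7  90.7] 4.8 box [[541.0, -183.0], [549.0, -274.0], [712.0, -260.0], [704.0, -170.0]]
bin blue [ 630.  -228.9] [167.9  83.7] 3.0 box [[544.0, -192.0], [548.0, -275.0], [716.0, -266.0], [712.0, -183.0]]
scoop [714.1  29.2] [122.3  63. ] 11.7 box [[648.0, 48.0], [661.0, -14.0], [780.0, 11.0], [768.0, 72.0]]
scoop pts [0.624, -0.016, 0.006] [0.775 0.083 0.042]
riser edge 255 [0.748 0.186 0.1  ]
riser edge 285 [0.753 0.103 0.094]
riser edge 340 [ 0.761 -0.052  0.091]
riser edge 375 [ 0.767 -0.15   0.098]
170 [0, -3, -3, 1, -3, 0, -3, -2, -2, -1, 0, -6, -6, 1]
175 [-3, -4, 3, 3, 69, 65, 70, 70, 71, 67, 69, 72, 0, -2]
180 [-4, 2, 53, 29, 24, 21, 19, 21, 14, 7, 30, 64, 0, 0]
185 [4, 2, 50, 69, 13, 0, 9, 5, 2, 4, 23, 56, -3, -3]
190 [-2, -1, 34, 74, 5, 3, 1, 0, 0, 2, 16, 51, 73, -4]
195 [-4, 0, 28, 74, 4, 7, 6, 8, 0, 3, 5, 43, 69, -4]
200 [0, -2, 22, 69, 2, 18, 15, 9, 9, 0, -1, 39, 68, -5]
205 [-5, 3, 9, 56, -2, 1, 0, 12, 17, 3, 5, 29, 70, -4]
210 [-1, 1, 5, 50, 3, -2, 1, 0, 1, 3, 0, 25, 59, -1]
215 [-1, 4, 2, 39, 1, 0, 3, 3, 2, 5, 0, 17, 53, 1]
220 [-2, -4, -2, 34, -1, 4, -4, -1, 2, 3, -4, 9, 40, -5]
225 [1, 0, 2, 26, 3, 0, 0, 5, 5, -2, 1, 4, 35, -5]
230 [0, -2, 2, 19, 8, 11, 15, 7, -2, -4, 3, 0, -2, -4]
235 [-3, -1, -2, 2, 1, 0, -1, -4, -2, 1, 2, -3, 0, -3]
```

View pics/crop0.png

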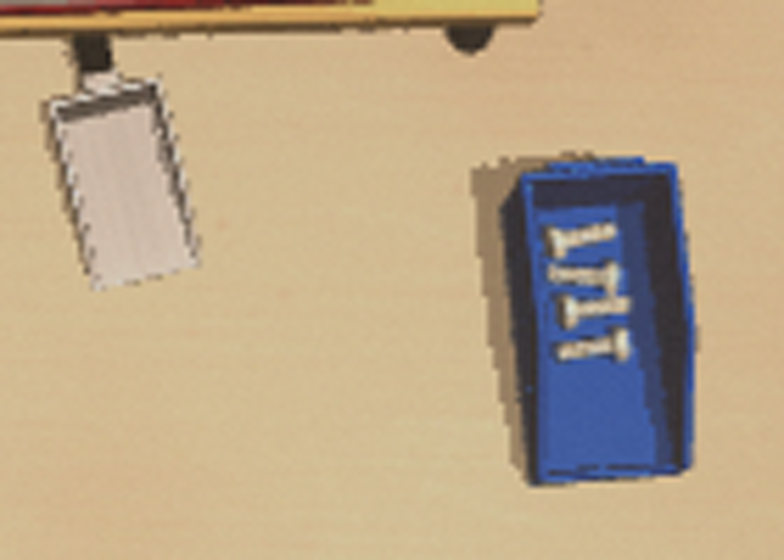

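```bash
python3 - <<'E'
from h import *
def c(x,y,z): return (ray('top',290+(x+.5)/5.6-.5,145+(y+.5)/5.6-.5,z)*1000).round(1)[:2]
for n,x,y,z in [('noseL',97,289,.003),('noseR',202,264,.004),('backL',46,102,.036),('backR',157,80,.036),
 ('binFL base',532,487,0),('binFL lip',534,480,.016),('binFR lip',690,470,.016),('binBL',518,174,.073),('binBR',678,163,.073),
 ('fl inner backL',540,208,.003),
 ('b1',582,238,.010),('b2',585,273,.01),('b3',596,308,.01),('b4',595,346,.01),
 ('b1h',557,242,.01),('b2h',611,276,.01),('b3h',572,311,.01),('b4h',622,345,.01)]: print(n,c(x,y,z))
E
```

```text
noseL [643.6  38.3]
noseR [658.4 -17.1]
backL [735.9  67.3]
backR [749.4   9.5]
binFL base [ 544.  -192.3]
binFL lip [ 545.5 -190.7]
binFR lip [ 552.7 -271.8]
binBL [ 693.7 -174. ]
binBR [ 701.6 -255.4]
fl inner backL [ 693.8 -197. ]
b1 [ 676.3 -218. ]
b2 [ 657.4 -219.4]
b3 [ 638.6 -225. ]
b4 [ 618.2 -224.2]
b1h [ 673.8 -204.7]
b2h [ 656.1 -233.1]
b3h [ 636.7 -212.3]
b4h [ 619.1 -238.5]
```

```bash
cat > g.py <<'E'
import sys
from h import *
from scipy.spatial.transform import Rotation as R
def st():
    s=sensors.get_state(); M=R.from_quat(s['eef_rot']).as_matrix()
    yy=np.degrees(np.arctan2(M[1,1],M[0,1]))
    print('t',round(s['clock'],2),'tcp',(s['tool_pos']*1000).round(1),'yawy',yy.round(1),'tilt',np.degrees(np.arccos(-M[2,2])).round(1),'q',s['q'].round(2),'F',s['contact_force'].round(1),'M',s['moment'].round(2),'ff',round(s['finger_force'],1),'op',round(s['opening'],3))
    return s,M,yy
if __name__=='__main__':
    s,M,yy=st()
    if len(sys.argv)>1:
        for a in sys.argv[1:]:
            v=[float(k) for k in a.split(',')]; d=np.array(v[:3])/1000-s['tool_pos']
            t=-((v[3]-yy+180)%360-180) if len(v)>3 else 0
            print(a,'->',(M.T@d/.3).round(4),'turn',round(t/360,4),'rows',np.ceil(np.linalg.norm(d)/.0417),np.ceil(abs(t)/7.16))
E
```

>>> send_rows(rows="-1 -0.577 0 0;-1 -0.577 0 0;-1 -0.577 0 0;-1 -0.577 0 0;-1 -0.577 0 0;-1 -0.577 0 0;-1 -0.577 0 0;-1 -0.577 0 0;-1 -0.577 0 0", jaw=-1)

```text
clock: 0.85
tool_pos: [0.4411, 0.3148, 0.2382]
eef_rot: [0.178, 0.984, -0.002, 0.001]
contact_force: [0.5, -0.5, 0.0]
opening: 0.999
finger_force: 0.0
```

>>> send_rows(rows="-1 -0.577 0.15 -0.097;-1 -0.577 0.15 -0.097;-1 -0.577 0.15 -0.097;-1 -0.577 0.15 -0.097;-1 -0.577 0.15 -0.097;-1 -0.577 0.15 -0.097;-1 -0.577 0.15 -0.097;-1 -0.577 0.15 -0.097;-1 -0.577 0.15 -0.097")

```text
clock: 1.6
tool_pos: [0.662, 0.049, 0.1919]
eef_rot: [-0.126, 0.992, -0.002, -0.0]
contact_force: [0.3, -0.5, -0.2]
opening: 1.0
finger_force: 0.0
```

```bash
python3 g.py 689,22.4,80,105
```

```text
t 1.6 tcp [662.   49.  191.9] yawy 104.5 tilt 0.3 q [ 0.07  0.82 -0.42  1.48  0.39  0.93  1.36] F [ 0.3 -0.5 -0.2] M [-0.01 -0.02  0.01] ff 0.0 op 1.0
689,22.4,80,105 -> [-0.0653 -0.1067  0.3736] turn -0.0015 rows 3.0 1.0
```

>>> send_rows(rows="-0.06 -0.107 0.37 0;-0.06 -0.107 0.37 0;-0.06 -0.107 0.37 0;-0.06 -0.107 0.37 0;-0.06 -0.107 0.37 0")

```text
clock: 2.02
tool_pos: [0.6833, 0.0304, 0.0807]
eef_rot: [-0.13, 0.992, 0.0, -0.002]
contact_force: [-0.6, 0.4, 1.0]
opening: 1.005
finger_force: 0.0
```

```bash
python3 g.py 689,22.4,6,105; python3 - <<'E'
from h import *
p,d=snap('top'); c=p[130:240,240:400]; cv2.imwrite('pics/c1.png',cv2.resize(c,None,fx=5,fy=5)[:,:,::-1])
E
```

```text
t 2.02 tcp [683.3  30.4  80.7] yawy 104.9 tilt 0.3 q [ 0.08  0.98 -0.38  1.47  0.45  0.79  1.36] F [-0.6  0.4  1. ] M [ 0.09 -0.04 -0.02] ff 0.0 op 1.005
689,22.4,6,105 -> [-0.0127 -0.0308  0.2489] turn -0.0003 rows 2.0 1.0
```

View pics/c1.png

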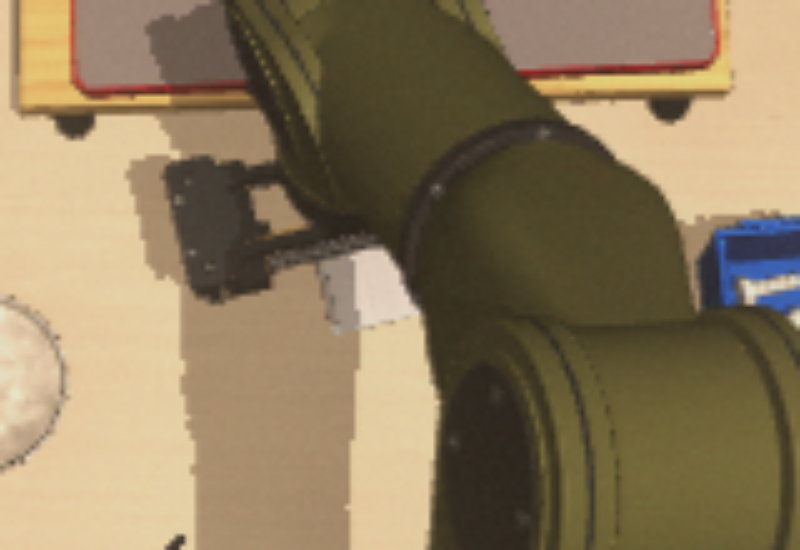

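>>> send_rows(rows="-0.013 -0.031 0 0;-0.013 -0.031 0.125 0;-0.013 -0.031 0.245 0;-0.013 -0.031 0.245 0")

```text
clock: 2.4
tool_pos: [0.6877, 0.022, 0.0053]
eef_rot: [-0.13, 0.991, -0.0, -0.004]
contact_force: [-1.9, -0.7, -1.1]
opening: 0.997
finger_force: 0.0
```

```bash
python3 g.py 689,22.4,6,105
```

```text
t 2.4 tcp [687.7  22.    5.3] yawy 105.0 tilt 0.4 q [ 0.07  1.09 -0.35  1.46  0.5   0.69  1.34] F [-1.9 -0.7 -1.1] M [-0.03  0.16 -0.01] ff 0.0 op 0.997
689,22.4,6,105 -> [-0.0044  0.     -0.0022] turn -0.0 rows 1.0 1.0
```

>>> send_rows(rows="0 0 0 0;0 0 0 0;0 0 0 0;0 0 0 0;0 0 0 0;0 0 0 0", jaw=1, force=25)

```text
clock: 2.9
tool_pos: [0.6926, 0.0227, 0.0116]
eef_rot: [-0.13, 0.992, -0.0, 0.002]
contact_force: [-0.8, -0.4, 7.2]
opening: 0.666
finger_force: 25.0
```

>>> send_rows(rows="0.05 0 -0.003 0;0.1 0 -0.003 0;0.2 0 -0.003 0;0.3 0 -0.003 0;0.4 0 -0.003 0;0.5 0 -0.003 0;0.5 0 -0.003 0")

```text
clock: 3.48
tool_pos: [0.54, -0.0179, 0.0114]
eef_rot: [-0.13, 0.992, -0.001, -0.003]
contact_force: [-5.8, -1.5, 9.0]
opening: 0.666
finger_force: 25.0
```

```bash
python3 g.py 600,10,30,-84
```

```text
t 3.48 tcp [540.  -17.9  11.4] yawy 104.9 tilt 0.4 q [ 0.07  0.96 -0.21  1.94  0.6   0.31  1.2 ] F [-5.8 -1.5  9. ] M [0.13 1.14 0.09] ff 25.0 op 0.666
600,10,30,-84 -> [-0.2168  0.0382 -0.0636] turn -0.4752 rows 2.0 24.0
```

>>> send_rows(rows="0 0 -0.04 0;-0.08 0.025 -0.083 0;-0.16 0.05 -0.083 0;-0.226 0.07 -0.083 0;-0.226 0.07 -0.083 0.02", force=45)

```text
clock: 3.9
tool_pos: [0.6113, 0.0259, 0.0364]
eef_rot: [-0.068, 0.998, 0.002, 0.004]
contact_force: [0.2, 0.0, -1.9]
opening: 0.667
finger_force: 45.0
```

>>> send_rows(rows="0 0 0 0.175;0 0 0 0.175;0 0 0 0.175;0 0 0 0.175;0 0 0 0.175;0 0 0 0.175;0 0 0 0.175;0 0 0 0.175;0 0 0 0.175")

```text
clock: 4.65
tool_pos: [0.6063, 0.0223, 0.0354]
eef_rot: [0.466, 0.885, 0.0, -0.0]
contact_force: [-0.7, -0.4, -1.6]
opening: 0.664
finger_force: 45.0
```

>>> send_rows(rows="0 0 0 0.175;0 0 0 0.175;0 0 0 0.175;0 0 0 0.175;0 0 0 0.175;0 0 0 0.175;0 0 0 0.175;0 0 0 0.175;0 0 0 0.175")

```text
clock: 5.4
tool_pos: [0.6063, 0.0227, 0.0353]
eef_rot: [0.86, 0.511, 0.0, -0.001]
contact_force: [0.0, -0.0, -1.3]
opening: 0.663
finger_force: 45.0
```

```bash
python3 g.py 600,20,30,-84
```

```text
t 5.4 tcp [606.3  22.7  35.3] yawy -28.5 tilt 0.1 q [-0.23  0.97  0.21  1.76 -0.41  0.46 -0.24] F [ 0.  -0.  -1.3] M [ 0.01  0.06 -0.03] ff 45.0 op 0.663
600,20,30,-84 -> [-0.018  -0.0142  0.0176] turn 0.1541 rows 1.0 8.0
```

>>> send_rows(rows="0 0 0 0.154;0 0 0 0.154;0 0 0 0.154;0 0 0 0.154;0 0 0 0.154;0 0 0 0.154;0 0 0 0.154;0 0 0.04 0.154;0 0 0.079 0.154;0 0 0.079 0.154")

```text
clock: 6.23
tool_pos: [0.6065, 0.0228, 0.0105]
eef_rot: [0.998, 0.057, 0.0, -0.001]
contact_force: [-0.2, -0.4, -1.5]
opening: 0.663
finger_force: 45.0
```

>>> send_rows(rows="0 0 0 0;0 0 0 0;0 0 0 0;0 0 0 0", jaw=-1)

```text
clock: 6.57
tool_pos: [0.6062, 0.0218, 0.0114]
eef_rot: [0.998, 0.056, 0.0, -0.0]
contact_force: [0.5, 0.0, -0.3]
opening: 0.942
finger_force: 0.0
```

>>> send_rows(rows="0 0 -0.12 0;0 0 -0.24 0;0 0 -0.24 0")

```text
clock: 6.82
tool_pos: [0.61, 0.0205, 0.0891]
eef_rot: [0.998, 0.055, 0.005, 0.001]
contact_force: [0.5, -0.8, 0.2]
opening: 1.0
finger_force: 0.0
```

```bash
python3 g.py; python3 - <<'E'
from h import *
p,d=snap('top'); c=p[130:290,230:430]; cv2.imwrite('pics/c2.png',cv2.resize(c,None,fx=3.7,fy=3.7)[:,:,::-1])
p,d=snap('scene','s2'); c=p[150:250,260:420]; cv2.imwrite('pics/s2.png',cv2.resize(c,None,fx=4,fy=4)[:,:,::-1])
E
```

```text
t 6.82 tcp [610.   20.5  89.1] yawy -83.7 tilt 0.6 q [-0.38  0.94  0.51  1.75 -0.72  0.63 -0.91] F [ 0.5 -0.8  0.2] M [-0.04  0.11  0.01] ff 0.0 op 1.0
```

View pics/c2.png

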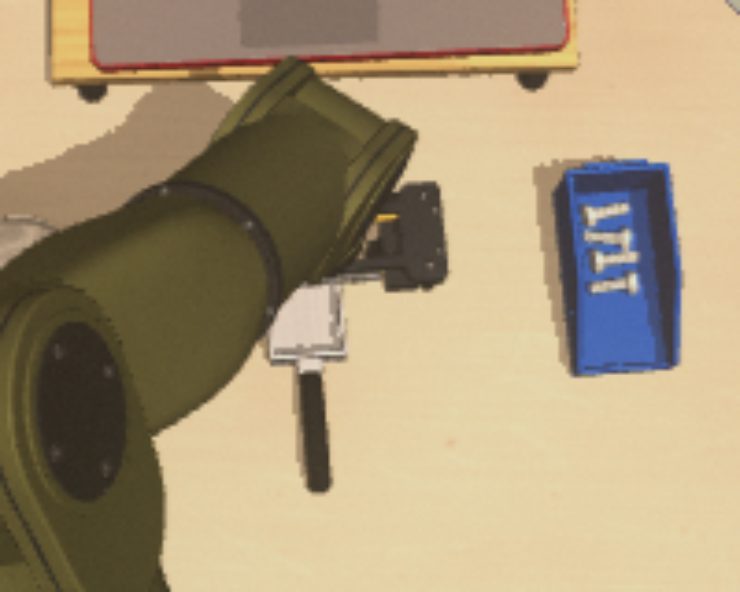

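```bash
python3 - <<'E'
from h import *
def c(x,y,z): return ray('top',230+(x+.5)/3.7-.5,130+(y+.5)/3.7-.5,z)*1000
a=c(313,376,.036)[:2]; b=c(318.5,491,.036)[:2]; l=c(271,361,.036)[:2]; r=c(345,357,.036)[:2]
print(a,b,l,r); d=a-b; print(np.degrees(np.arctan2(d[1],d[0])), np.linalg.norm(d))
e=(l+r)/2-b; print('back->end', e, np.degrees(np.arctan2(e[1],e[0])),np.linalg.norm(e))
u=e/np.linalg.norm(e); print('grip -110:',b+u*42, 'origin', b+u*152)
E
```

```text
[534.93037366  14.67821618] [446.86301468   8.53475308] [545.78990389  47.34508282] [550.32753462  -9.70791317]
3.990413767747482 88.28137888541997
back->end [101.19570458  10.28383175] 5.80266019319478 101.71690036623488
grip -110: [488.64780734  12.78105759] origin [598.08416908  23.90233133]
```

```bash
python3 g.py 486.6,11.5,80,-84 486.6,11.5,9,-84
```

```text
t 6.92 tcp [607.1  21.8  84.7] yawy -83.6 tilt 0.2 q [-0.38  0.94  0.5   1.76 -0.72  0.63 -0.91] F [-0.1  0.9 -0.2] M [-0.01  0.15  0.05] ff 0.0 op 1.0
486.6,11.5,80,-84 -> [-0.4032 -0.0105  0.0145] turn 0.001 rows 3.0 1.0
486.6,11.5,9,-84 -> [-0.4039 -0.0105  0.2512] turn 0.001 rows 4.0 1.0
```

>>> send_rows(rows="-0.13 0 0 0;-0.27 0 0 0;-0.403 -0.01 0 0;-0.403 -0.01 0.02 0;-0.403 -0.01 0.14 0;-0.403 -0.01 0.25 0;-0.403 -0.01 0.25 0;-0.403 -0.01 0.25 0")

```text
clock: 7.58
tool_pos: [0.484, 0.0115, 0.0069]
eef_rot: [0.998, 0.055, -0.002, -0.001]
contact_force: [0.2, 0.3, -0.1]
opening: 0.998
finger_force: 0.0
```

>>> send_rows(rows="0 0 0 0;0 0 0 0;0 0 0 0;0 0 0 0;0 0 0 0;0 0 0 0;0 0 0 0;0 0 0 0", jaw=1, force=60)

```text
clock: 8.25
tool_pos: [0.4857, 0.0114, 0.0084]
eef_rot: [0.998, 0.055, 0.0, -0.0]
contact_force: [-0.6, -0.3, -0.1]
opening: 0.418
finger_force: 0.0
```

>>> send_rows(rows="0 0 -0.06 0;0 0 -0.13 0;0 0 -0.2 0;0 0 -0.2 0;0 0 -0.2 0")

```text
clock: 8.67
tool_pos: [0.4863, 0.0115, 0.069]
eef_rot: [0.998, 0.056, 0.001, 0.0]
contact_force: [-0.5, 0.5, -0.0]
opening: 0.038
finger_force: 0.0
```

```bash
python3 g.py; python3 - <<'E'
from h import *
p,d=snap('top'); c=p[130:290,230:430]; a=cv2.resize(c,None,fx=2.5,fy=2.5)
p,d2=snap('scene'); c=p[140:260,240:420]; b=cv2.resize(c,None,fx=2.5,fy=2.5)
o=np.zeros((400,960,3),np.uint8); o[:400,:500]=a; o[:300,500:950]=b
cv2.imwrite('pics/c3.png',cv2.resize(o,(800,333))[:,:,::-1])
W=cloud('top',d); m=(W[...,0]>.45)&(W[...,0]<.7)&(W[...,1]>-.03)&(W[...,1]<.07)&(W[...,2]>.02)&(W[...,2]<.09)
for x in np.arange(.5,.7,.015):
    k=m&(abs(W[...,0]-x)<.008); print(int(x*1000),k.sum(),np.nanpercentile(W[k][:,2],[10,50,90]).round(3) if k.sum()>2 else '')
E
```

```text
t 8.67 tcp [486.3  11.5  69. ] yawy -83.6 tilt 0.1 q [-0.3   0.85  0.3   2.12 -0.87  0.29 -0.71] F [-0.5  0.5 -0. ] M [-0.03  0.15  0.  ] ff 0.0 op 0.038
500 0 
515 0 
530 0 
545 0 
560 0 
575 0 
590 3 [0.032 0.032 0.034]
605 10 [0.023 0.027 0.03 ]
620 10 [0.023 0.025 0.03 ]
635 1 
650 0 
665 0 
680 0 
695 0
```

View pics/c3.png

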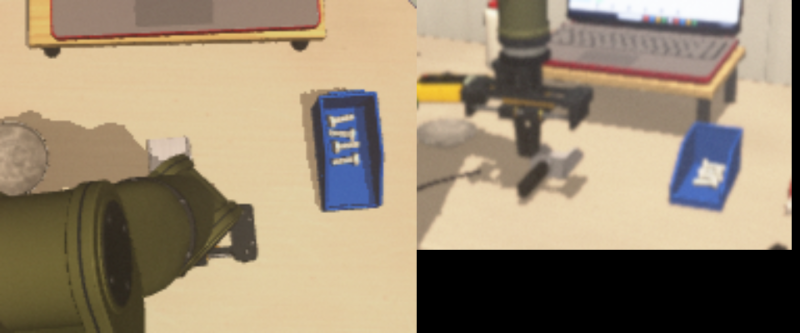

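>>> send_rows(rows="0 0 0 0;0 0 0 0;0 0 0 0;0 0 0 0;0 0 0 0;0 0 0 0;0 0 0 0;0 0 0 0;0 0 0 0;0 0 0 0", jaw=-0.3)

```text
clock: 9.6
tool_pos: [0.4856, 0.0114, 0.0683]
eef_rot: [0.998, 0.055, 0.0, -0.0]
contact_force: [0.7, -0.1, 0.7]
opening: 0.647
finger_force: 0.0
```

>>> send_rows(rows="0 0 0.07 0;0 0 0.13 0;0 0 0.198 0;0 0 0.198 0")

```text
clock: 9.93
tool_pos: [0.4844, 0.0114, 0.0066]
eef_rot: [0.998, 0.055, -0.002, -0.001]
contact_force: [0.7, -0.2, -0.1]
opening: 0.651
finger_force: 0.0
```

>>> send_rows(rows="0 0 0 0;0 0 0 0;0 0 0 0;0 0 0 0;0 0 0 0;0 0 0 0;0 0 0 0;0 0 0 0;0 0 0 0;0 0 0 0", jaw=1, force=60)

```text
clock: 10.77
tool_pos: [0.4858, 0.0114, 0.0091]
eef_rot: [0.998, 0.055, 0.0, -0.0]
contact_force: [-0.1, 0.2, 2.1]
opening: 0.199
finger_force: 59.9
```

>>> send_rows(rows="0 0 0 0;0 0 0 0;0 0 0 0")

```text
clock: 11.02
tool_pos: [0.4858, 0.0115, 0.009]
eef_rot: [0.998, 0.055, 0.0, -0.0]
contact_force: [-0.4, -0.3, 2.0]
opening: 0.198
finger_force: 59.9
```

>>> send_rows(rows="0 0 -0.1 0;0 0 -0.2 0;0 0 -0.3 0;0 0 -0.3 0;0 0 -0.3 0;0 0 -0.3 0")

```text
clock: 11.52
tool_pos: [0.4849, 0.0118, 0.0982]
eef_rot: [0.998, 0.056, -0.001, -0.0]
contact_force: [-0.9, 1.1, -2.4]
opening: 0.195
finger_force: 59.9
```

```bash
python3 g.py 434,-242,99,-84.3; python3 - <<'E'
from h import *
p,d=snap('top'); c=p[130:290,230:430]; a=cv2.resize(c,None,fx=2.5,fy=2.5)
p,d2=snap('scene'); c=p[140:260,240:420]; b=cv2.resize(c,None,fx=2.5,fy=2.5)
o=np.zeros((400,960,3),np.uint8); o[:400,:500]=a; o[:300,500:950]=b
cv2.imwrite('pics/c4.png',cv2.resize(o,(800,333))[:,:,::-1])
W=cloud('top',d); m=(W[...,0]>.45)&(W[...,0]<.7)&(W[...,1]>-.02)&(W[...,1]<.06)&(W[...,2]>.02)&(W[...,2]<.15)
for x in np.arange(.5,.7,.015):
    k=m&(abs(W[...,0]-x)<.008); print(int(x*1000),k.sum(),np.nanpercentile(W[k][:,2],[10,50,90]).round(3) if k.sum()>2 else '')
E
```

```text
t 11.52 tcp [484.9  11.8  98.2] yawy -83.6 tilt 0.1 q [-0.35  0.8   0.38  2.11 -0.82  0.38 -0.75] F [-0.9  1.1 -2.4] M [0.   0.3  0.01] ff 59.9 op 0.195
434,-242,99,-84.3 -> [-0.2627  0.8221 -0.0029] turn 0.0019 rows 7.0 1.0
500 0 
515 0 
530 0 
545 0 
560 0 
575 3 [0.122 0.123 0.124]
590 22 [0.089 0.105 0.124]
605 76 [0.086 0.09  0.118]
620 120 [0.085 0.089 0.104]
635 111 [0.084 0.088 0.095]
650 18 [0.084 0.086 0.091]
665 0 
680 0 
695 0
```

View pics/c4.png

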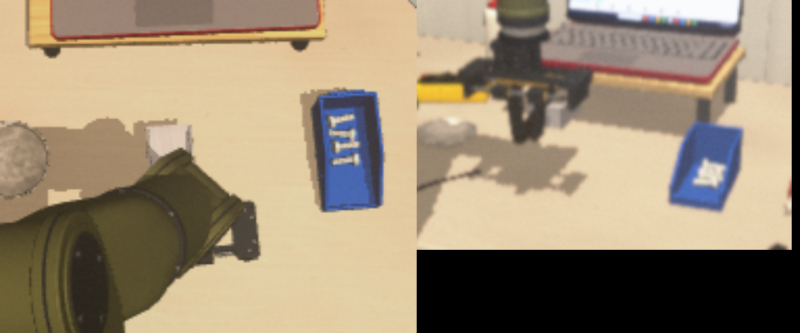

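```bash
python3 g.py 453,-240,99,-84.3
```

```text
t 11.62 tcp [484.6  11.6  97.6] yawy -83.7 tilt 0.2 q [-0.35  0.81  0.38  2.11 -0.82  0.38 -0.75] F [-0.7  0.2 -1.7] M [-0.02  0.32  0.01] ff 59.9 op 0.195
453,-240,99,-84.3 -> [-0.1974  0.822  -0.0047] turn 0.0018 rows 7.0 1.0
```

>>> send_rows(rows="-0.02 0.1 0 0;-0.05 0.22 0 0;-0.08 0.34 0 0;-0.11 0.46 0 0;-0.14 0.58 0 0;-0.17 0.7 0 0.002;-0.19 0.78 0 0.002;-0.2 0.82 0 0.002;-0.2 0.82 0 0.002;-0.2 0.82 0 0.002")

```text
clock: 12.45
tool_pos: [0.4528, -0.2383, 0.098]
eef_rot: [0.999, 0.049, -0.001, -0.001]
contact_force: [-0.3, 0.6, -1.8]
opening: 0.201
finger_force: 59.9
```

```bash
python3 g.py 453,-240,55,-84.3; python3 - <<'E'
from h import *
p,d=snap('top'); c=p[150:290,340:440]; cv2.imwrite('pics/c5.png',cv2.resize(c,None,fx=4.2,fy=4.2,interpolation=cv2.INTER_CUBIC)[:,:,::-1])
E
```

```text
t 12.45 tcp [ 452.8 -238.3   98. ] yawy -84.4 tilt 0.2 q [ 0.19  0.81  0.35  2.03 -0.68  0.41 -0.4 ] F [-0.3  0.6 -1.8] M [0.04 0.28 0.05] ff 59.9 op 0.201
453,-240,55,-84.3 -> [0.0003 0.0062 0.1433] turn -0.0002 rows 2.0 1.0
```

View pics/c5.png

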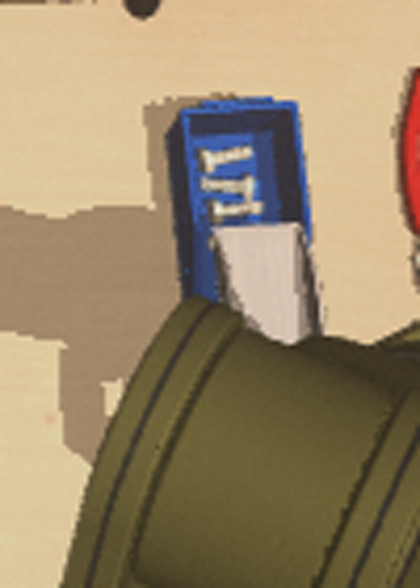

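```bash
python3 - <<'E'
from h import *
def c(x,y,z): return ray('top',340+(x+.5)/4.2-.5,150+(y+.5)/4.2-.5,z)[:2]*1000
a=c(213,232,.086);b=c(303,225,.086); n=(a+b)/2; print(a,b,n,np.linalg.norm(a-b))
h=np.array([452.8,-238.3]); d=n-h; print('len',np.linalg.norm(d),'yaw hand->nose',np.degrees(np.arctan2(d[1],d[0])))
w=a-b; print('yaw from edge',np.degrees(np.arctan2(-w[0],w[1])))
# right edge of the blade floor/wall at z~.1
for x,y,z in [(213,232,.088),(250,330,.095)]: print(c(x,y,z))
for q in [(186,112,.073),(298,102,.073),(184,300,.035),(309,290,.05)]: print('bin',c(*q))
E
```

```text
[ 607.25505014 -194.33605668] [ 613.49467968 -254.06389618] [ 610.37486491 -224.19997643] 60.052874935791074
len 158.20445226186274 yaw hand->nose 5.113289814442626
yaw from edge 5.963924870053341
[ 606.85832619 -193.9752517 ]
[ 541.1197725  -216.25912303]
bin [ 692.04082927 -179.11098928]
bin [ 701.00723239 -255.10361548]
bin [ 569.50376676 -183.27608848]
bin [ 576.04651894 -265.56209848]
```

>>> send_rows(rows="0 0 0.05 0;0 0 0.1 0;0 0 0.143 0;0 0 0.143 0;0 0 0.143 0")

```text
clock: 12.92
tool_pos: [0.4533, -0.2371, 0.0555]
eef_rot: [0.999, 0.051, -0.001, -0.001]
contact_force: [-0.7, -0.5, -1.0]
opening: 0.199
finger_force: 59.9
```

>>> send_rows(rows="0 0 0 0;0 0 0 0;0 0 0 0", force=20)

```text
clock: 13.17
tool_pos: [0.4537, -0.2395, 0.0567]
eef_rot: [0.999, 0.049, 0.001, 0.0]
contact_force: [0.0, 0.3, -2.2]
opening: 0.204
finger_force: 20.0
```

```bash
cat > n.py <<'E'
import sys
from h import *
# heights of scoop/bin surface along bin centreline, bin coordinates (mm)
p,d=snap('top'); W=cloud('top',d); b=np.radians(5.7); o=np.array([.6233,-.223])
X=(W[...,0]-o[0])*np.cos(b)+(W[...,1]-o[1])*np.sin(b); Y=-(W[...,0]-o[0])*np.sin(b)+(W[...,1]-o[1])*np.cos(b)
for x in range(-110,72,8):
    k=(abs(X*1000-x)<4)&(abs(Y)<.018)
    if k.sum()>3: print(x,k.sum(),(np.nanpercentile(W[k][:,2],[10,50,90])*1000).round(0))
if len(sys.argv)>1:
    c=p[150:290,340:440]; cv2.imwrite(f'pics/{sys.argv[1]}.png',cv2.resize(c,None,fx=4.2,fy=4.2,interpolation=cv2.INTER_CUBIC)[:,:,::-1])
E
python3 n.py; python3 g.py
```

```text
-38 8 [43. 46. 52.]
-30 18 [43. 46. 49.]
-22 32 [44. 47. 50.]
-14 32 [41. 46. 47.]
-6 8 [ 8. 12. 25.]
2 27 [-1.  5. 14.]
10 44 [-2.  4. 16.]
18 28 [ 5. 12. 17.]
26 34 [-1.  5. 16.]
34 26 [ 4. 11. 18.]
42 30 [-1.  1. 11.]
50 42 [-2.  7. 18.]
58 22 [ 7. 11. 17.]
66 30 [-2.  1.  3.]
t 13.22 tcp [ 453.6 -239.6   56.6] yawy -84.4 tilt 0.1 q [ 0.24  0.88  0.26  2.04 -0.72  0.31 -0.36] F [-0.1 -0.5 -2.2] M [-0.02  0.34  0.03] ff 20.0 op 0.203
```

Still level at 20 N; loosen further.

>>> send_rows(rows="0 0 0 0;0 0 0 0;0 0 0 0", force=10)

```text
clock: 13.47
tool_pos: [0.4534, -0.2399, 0.0563]
eef_rot: [0.999, 0.049, 0.0, 0.0]
contact_force: [-0.0, 0.0, -1.1]
opening: 0.203
finger_force: 10.0
```

```bash
python3 n.py |head -5
```

```text
-46 4 [ 9. 11. 14.]
-38 10 [ 8.  9. 10.]
-30 15 [2. 5. 9.]
-22 21 [0. 3. 8.]
-14 37 [-2.  2. 12.]
```

>>> send_rows(rows="0 0 0 0;0 0 0 0;0 0 0 0", force=6)

```text
clock: 13.77
tool_pos: [0.4533, -0.2399, 0.056]
eef_rot: [0.999, 0.049, 0.0, 0.0]
contact_force: [0.5, -0.4, 0.2]
opening: 0.204
finger_force: 6.0
```

```bash
python3 n.py |head -5
```

```text
-46 4 [10. 12. 13.]
-38 12 [ 6.  9. 12.]
-30 18 [ 2.  6. 10.]
-22 22 [-3.  0.  5.]
-14 33 [-2.  1. 11.]
```

>>> send_rows(rows="0 0 0 0;0.02 0 0 0;0.05 0 0 0;0.08 0 0 0;0.11 0 0 0;0.135 0 0 0;0.157 0 0 0;0.157 0 0 0", force=25)

```text
clock: 14.48
tool_pos: [0.5024, -0.2346, 0.0559]
eef_rot: [0.999, 0.05, 0.001, 0.0]
contact_force: [0.8, -0.0, -1.1]
opening: 0.196
finger_force: 25.0
```

```bash
python3 g.py; python3 n.py c6
```

```text
t 14.48 tcp [ 502.4 -234.6   55.9] yawy -84.3 tilt 0.1 q [ 0.16  0.92  0.34  1.92 -0.71  0.42 -0.44] F [ 0.8 -0.  -1.1] M [-0.01 -0.1  -0.04] ff 25.0 op 0.196
-110 16 [443. 471. 487.]
-102 18 [434. 444. 465.]
-94 31 [432. 446. 454.]
-86 38 [421. 445. 452.]
-78 21 [409. 421. 443.]
-70 6 [399. 403. 410.]
-14 4 [13. 13. 16.]
-6 25 [11. 14. 17.]
2 32 [ 9. 12. 15.]
10 30 [ 6. 10. 11.]
18 39 [ 7. 13. 21.]
26 23 [ 5. 17. 21.]
34 40 [ 3. 12. 20.]
42 33 [ 0. 10. 18.]
50 25 [ 8. 13. 19.]
58 39 [-0. 10. 16.]
66 19 [ 7. 13. 18.]
```

View pics/c6.png

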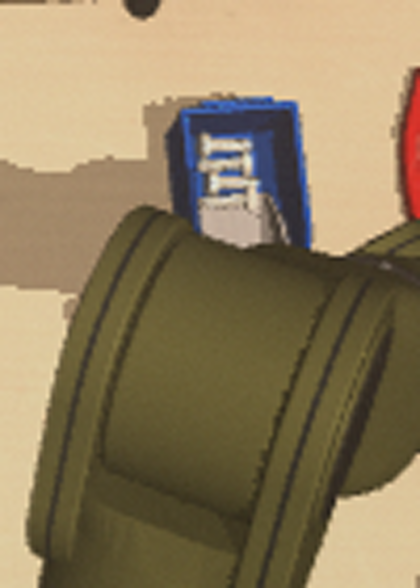

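>>> send_rows(rows="0.003 0 0.028 0;0.005 0 0.055 0;0.018 0 0.091 0;0.033 0 0.096 0;0.048 0 0.1 0;0.064 0 0.105 0;0.079 0 0.109 0;0.092 0 0.115 0;0.1 0 0.118 0;0.1 0 0.118 0")

```text
clock: 15.37
tool_pos: [0.5305, -0.232, 0.0204]
eef_rot: [0.999, 0.049, 0.0, 0.0]
contact_force: [-1.5, -1.4, 0.4]
opening: 0.201
finger_force: 25.0
```

```bash
python3 g.py; python3 n.py c7
```

```text
t 15.37 tcp [ 530.5 -232.    20.4] yawy -84.4 tilt 0.0 q [ 0.15  0.99  0.33  1.85 -0.72  0.42 -0.46] F [-1.5 -1.4  0.4] M [-0.03  0.24 -0.09] ff 25.0 op 0.201
-110 15 [410. 454. 484.]
-102 19 [413. 453. 481.]
-94 16 [411. 439. 468.]
-86 11 [418. 439. 456.]
-78 13 [406. 425. 444.]
-70 21 [398. 408. 419.]
-62 32 [376. 410. 417.]
-54 30 [376. 404. 414.]
-46 10 [369. 378. 392.]
26 23 [14. 18. 24.]
34 36 [ 5. 16. 23.]
42 26 [ 7. 16. 21.]
50 41 [ 3. 14. 19.]
58 34 [ 3. 15. 21.]
66 27 [ 8. 12. 23.]
```

View pics/c7.png

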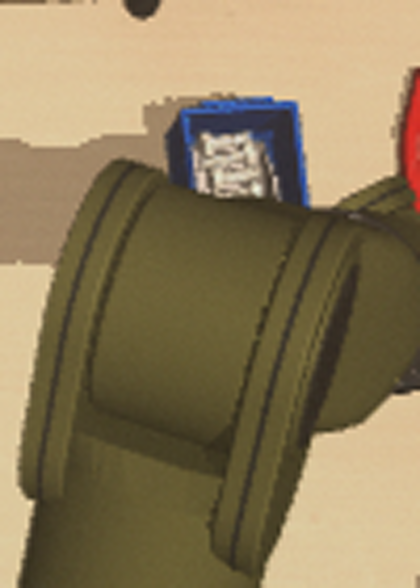

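>>> send_rows(rows="0.007 0 0.003 0;0.014 0 0.005 0;0.02 0 0.005 0;0.02 0 0.005 0", force=40)

```text
clock: 15.75
tool_pos: [0.5362, -0.2316, 0.0192]
eef_rot: [0.999, 0.049, 0.0, 0.0]
contact_force: [-3.3, 0.0, 1.9]
opening: 0.203
finger_force: 40.0
```

```bash
cat > m.py <<'E'
from h import *
# ascii-style height and brightness map in bin frame, 4 mm cells
p,d=snap('top'); W=cloud('top',d); b=np.radians(5.7); o=np.array([.6233,-.223])
X=(W[...,0]-o[0])*np.cos(b)+(W[...,1]-o[1])*np.sin(b); Y=-(W[...,0]-o[0])*np.sin(b)+(W[...,1]-o[1])*np.cos(b)
hsv=cv2.cvtColor(p,cv2.COLOR_RGB2HSV); blue=(hsv[...,1]>110)&(hsv[...,0]>95)&(hsv[...,0]<135)
for x in range(76,-60,-5):
    r=''
    for y in range(38,-40,-5):
        k=(abs(X*1000-x)<2.6)&(abs(Y*1000-y)<2.6)
        r+=' ...' if not k.any() else ('%4d'%(np.median(W[k][:,2])*1000) if np.median(W[k][:,2])<.2 else '  ##')+('b' if blue[k].mean()>.5 else ' ')
    print('%4d'%x,r)
E
python3 g.py; python3 m.py
```

```text
t 15.75 tcp [ 536.2 -231.6   19.2] yawy -84.4 tilt 0.0 q [ 0.14  1.    0.33  1.83 -0.72  0.43 -0.47] F [-3.3  0.   1.9] M [-0.05  0.43  0.01] ff 40.0 op 0.203
  76   10   68b  59   70b  56   74b  63   71b  68b  68b  67b  68b  72b  75b  76b  71 
  71   41   71   52   38   33   48   42   47   39   37   34   46   37   46   48   32 
  66   42  ... ...   8   18   19   18   15   16   13   13   10    5    6   47   26 
  61   49  ... ...   8    7   24   12    8    4    9   15   22    0   14   56   41 
  56   36  ... ...   4    9   17   11    9   14   18   20   22   11   15   33   36 
  51   46   66  ...   4   11   14   16   15   11   18   19   20    6   14   64   48 
  46   44  ... ...   3    6   10   12    7    4    6    9   15    7   15   68   52 
  41   58  ... ... ...   4   20   20   14   17   13   14   14   16   21   54   39 
  36   60  ...  33  ...   2   17   25   16   15   11   15   15   12   28   68   40 
  31   48  ... ... ... ...  14   20   12    7    4   16   21   10   24  ...  48 
  26   73b  68  ... ... ...  17  ... ... ... ...  22   27   10   23   63   55 
  21   74  ... ... ..
[... 521 characters left out ...]
.. ... ... ... ... ... ...
 -19  ... ... ... ... ... ... ... ... ... ... ... ... ... ... ... ...
 -24  ... ... ... ... ... ... ... ... ... ... ... ... ... ... ... ...
 -29  ... ... ... ... ... ... ... ... ... ... ... ... ... ... ... ...
 -34  ... ... ... ... ... ... ... ... ... ...  ##  ... ... ... ... ...
 -39  ... ... ... ... ... ... ... ... ...  ##   ##   ##  ... ... ... ...
 -44  ... ... ... ...  ##  ...  ##   ##   ##   ##   ##   ##  ... ... ... ...
 -49  ... ... ... ...  ##   ##   ##   ##   ##   ##   ##   ##   ##  ... ... ...
 -54  ... ...  ##   ##   ##   ##   ##   ##   ##   ##   ##   ##   ##  ... ... ...
 -59   ##   ##   ##   ##   ##   ##   ##   ##   ##   ##   ##   ##   ##  ... ... ...
```

>>> send_rows(rows="-0.004 0 0.006 0;-0.008 0 0.012 0;-0.01 0 0.018 0;-0.01 0 0.018 0")

```text
clock: 16.13
tool_pos: [0.5345, -0.2318, 0.0136]
eef_rot: [0.999, 0.049, 0.001, 0.0]
contact_force: [1.6, -0.0, 0.8]
opening: 0.197
finger_force: 40.0
```

>>> send_rows(rows="0 0 0 0;0 0 0 0;0 0 0 0", force=60)

```text
clock: 16.38
tool_pos: [0.5335, -0.2319, 0.0138]
eef_rot: [0.999, 0.049, 0.001, 0.0]
contact_force: [2.8, 0.5, 1.5]
opening: 0.197
finger_force: 60.0
```

>>> send_rows(rows="0 0 -0.01 0;0 0 -0.025 0;0 0 -0.045 0;0 0 -0.065 0;0 0 -0.085 0;0 0 -0.1 0;0 0 -0.1 0")

```text
clock: 16.97
tool_pos: [0.5332, -0.2322, 0.0448]
eef_rot: [0.999, 0.049, 0.001, 0.0]
contact_force: [0.3, -0.5, -3.5]
opening: 0.201
finger_force: 60.0
```

```bash
python3 g.py; python3 m.py|head -13
```

```text
t 16.97 tcp [ 533.2 -232.2   44.8] yawy -84.4 tilt 0.1 q [ 0.13  0.96  0.37  1.84 -0.7   0.47 -0.48] F [ 0.3 -0.5 -3.5] M [-0.01  0.45  0.03] ff 60.0 op 0.201
  76    4   70b  68   73b  70b  70b  71b  69b  70b  67b  67b  70b  71   73b  68b  69 
  71   55   61   56   58   47   56   52   49   40   51   51   52   42   47   39   45 
  66   39  ...  33   30   41   43   42   38   41   39   37   40   29   31   40   44 
  61   47  ...  39   30   44   46   45   40   40   37   39   39   25   35   59   44 
  56   28  ...  31   30   36   46   33   31   38   27   42   49   31   39  ...  45 
  51   43  ...  47   30   32   37   40   39   41   43   46   45   31   39  ...  58 
  46   43  ...  48   28   32   40   40   37   40   32   41   46   31   39  ...  60 
  41   56   56   54   31   34   40   44   28   29   30   36   39   34   44   59   56 
  36   44   55   58   28   31   42   48   42   43   41   40   40   37   47   73   51 
  31   47   61   56  ...  31   43   48   41   31   37   36   34   34   54  ...  62 
  26   54   66   59  ...  32   40   40   29   33   32   36   45   34   49   76b  63 
  21   50   62   63   36   35   38   37   43   42   41   43   46   29   47  ...  57 
  16   63   57   62   30  ...  42   41  ... ...  43   47   48   53   54   74   55
```

>>> send_rows(rows="-0.005 0 0 0;-0.015 0 0 0;-0.03 0 0 0;-0.05 0 0 0;-0.075 0 0 0;-0.1 0 0 0;-0.13 0 0 0;-0.16 0 0 0;-0.2 0 0 0;-0.2 0 0 0")

```text
clock: 17.85
tool_pos: [0.4695, -0.2384, 0.0438]
eef_rot: [0.999, 0.047, -0.002, -0.0]
contact_force: [-0.2, 1.3, -3.0]
opening: 0.195
finger_force: 60.0
```

>>> send_rows(rows="0 0 0.02 0;0 0 0.035 0;0 0 0.05 0;0 0 0.06 0;0 0 0.07 0;0 0 0.07 0", force=40)

```text
clock: 18.35
tool_pos: [0.4729, -0.2376, 0.0225]
eef_rot: [0.999, 0.049, -0.0, -0.0]
contact_force: [-2.8, 1.2, 4.8]
opening: 0.202
finger_force: 40.0
```

```bash
python3 g.py; python3 m.py|head -24
```

```text
t 18.35 tcp [ 472.9 -237.6   22.5] yawy -84.4 tilt 0.0 q [ 0.24  0.95  0.23  2.   -0.75  0.28 -0.37] F [-2.8  1.2  4.8] M [0.21 0.4  0.02] ff 40.0 op 0.202
  76   35  ...  68   71b  73b  72b  75b  71b  70b  67b  69b  58b  75   70b  74b  71 
  71   34   74b  54   38   37   30   35   33   43   25   34   42   37   31   30   50 
  66   54  ... ... ...  10    5    9   10    6    0    0b   4b   4b   0b  23   40 
  61   48  ... ...  14   12   10   12    9    3   -2b   0b   3b   0b   0b  14   37 
  56   28  ... ...   5    6    1b   3b   4b   1b   2b   0b  -2b   2b  -1b  40   40 
  51   38   65b ...   2b   5b   1b  -2b   0b   0b   1b   3b   2b   0b   0b   2b  53 
  46   48   68  ...   1b   1b   0b   1b   3b   1b   0b   4b   1b   2b   1b   7b  47 
  41   56  ... ...   4b   0b   1b   1b   1b   2b   0b   1b   5b   0b   3b   6   38 
  36   35  ... ... ...   0b   0b   0b   0b  -3b   0b   2b   5b   1b   1b   2   35 
  31   39  ... ...   6b   0b   0b   0b   0b   0b   3b   2b   4b  -3b   0b   1b  34 
  26   44   67b ...   1b   1b  -2b   0b   1b   4b   3b   2b   0b  -1b   5b   0b  48 
  21   41  ... .
[... 286 characters left out ...]
... ... ... ...  52   52 
   1   46  ... ...  15   15   13   15   14  ... ... ... ... ... ...  50   65 
  -4   46  ... ...  13   12   13   10   14  ... ... ... ... ... ... ...  57 
  -9   49  ... ...  15   22   19   22  ... ... ... ... ... ... ...  71   57 
 -14   41  ... ...  16   15   24  ... ... ... ... ... ... ... ...  69   64 
 -19   42  ...  38   15   19  ... ... ... ... ... ... ... ... ... ...  66b
 -24   38   47   43   18   16  ... ... ... ... ... ... ... ... ... ... ...
 -29   44   46  ...  17  ... ... ... ... ... ... ... ... ... ... ... ...
 -34   44   45  ... ... ... ... ... ... ... ... ... ... ... ... ... ...
 -39   26   43  ... ... ... ... ... ... ... ... ... ... ... ... ... ...
```

>>> send_rows(rows="0 0 0.01 0;0 0 0.02 0;0 0 0.03 0;0 0 0.04 0;0 0 0.047 0;0 0 0.047 0", force=30)

```text
clock: 18.9
tool_pos: [0.4715, -0.2378, 0.0083]
eef_rot: [0.999, 0.049, -0.001, -0.0]
contact_force: [-5.5, 0.1, 3.5]
opening: 0.2
finger_force: 30.0
```

>>> send_rows(rows="0 0 0 0;0 0 0 0", force=60)

```text
clock: 19.07
tool_pos: [0.4717, -0.2378, 0.0086]
eef_rot: [0.999, 0.049, -0.001, -0.0]
contact_force: [-4.7, 0.5, 3.3]
opening: 0.194
finger_force: 60.0
```

```bash
python3 g.py; python3 m.py|sed -n 13,22p
```

```text
t 19.07 tcp [ 471.7 -237.8    8.6] yawy -84.4 tilt 0.1 q [ 0.26  0.97  0.21  2.   -0.76  0.25 -0.36] F [-4.7  0.5  3.3] M [0.   0.97 0.04] ff 60.0 op 0.194
  16   37  ... ...   4b   0    0b   2b   1b   1b   2b   2b  -1   -2b ...  52   39 
  11   33  ... ...   6b ... ... ... ... ... ... ...   6  ... ...  72   45 
   6   67  ...  28   28   31   27   27   30   31   26   28  ... ... ...  55   67 
   1   36  ... ...  26   29   28   27   28   30   25   29  ... ... ...  75b  74b
  -4   61  ...  29   28   28   27   25   29   29  ... ... ... ... ... ...  72 
  -9   53  ...  28   24   30   30   32   34  ... ... ... ... ... ... ... ...
 -14   47  ...  40   26   29   39   35   38  ... ... ... ... ... ... ...  70 
 -19   41   47   44   26   28   33   27  ... ... ... ... ... ... ... ... ...
 -24   37   46  ...  25   24   37  ... ... ... ... ... ... ... ... ... ...
 -29   53   44   50   22   24   34  ... ... ... ... ... ... ... ... ... ...
```

>>> send_rows(rows="0 0 -0.01 0;0 0 -0.03 0;0 0 -0.07 0;0 0 -0.11 0;0 0 -0.16 0;0 0 -0.21 0;0 0 -0.25 0;0 0 -0.27 0;0 0 -0.28 0;0 0 -0.28 0")

```text
clock: 19.95
tool_pos: [0.474, -0.2376, 0.093]
eef_rot: [0.999, 0.049, 0.001, 0.0]
contact_force: [0.6, 0.2, -2.5]
opening: 0.198
finger_force: 60.0
```

```bash
python3 g.py 473,0,90,-84.4 473,236,90,-84.4; python3 m.py|sed -n 1,24p
```

```text
t 19.95 tcp [ 474.  -237.6   93. ] yawy -84.3 tilt 0.1 q [ 0.16  0.84  0.37  1.99 -0.68  0.44 -0.42] F [ 0.6  0.2 -2.5] M [-0.07  0.43 -0.08] ff 60.0 op 0.198
473,0,90,-84.4 -> [ 0.0749 -0.7886  0.0099] turn 0.0002 rows 6.0 1.0
473,236,90,-84.4 -> [ 0.1526 -1.5714  0.0096] turn 0.0002 rows 12.0 1.0
  76   30  ...  63   69   72b  72b  70b  72b  72b  66b  70b  72b  70   73b  72b  71 
  71   49   73   59   39   38   36   41   34   46   28   31   38   25   38   34   29 
  66   41  ... ... ...   8    7   13    9  ...   0    0b   0b   0b   1b  30   38 
  61   31  ... ...  14   11   12   11    4    1b  -5b   2b   0b   0b   0b  29   42 
  56   46  ... ...   8    1b   5b   3b   0b   0b   3b   2b   2b   1b   1b   6   48 
  51   42  ... ...   2b   3b   0b   1b   1b  -2b   0b  -3b   0b   0b   7b   0b  46 
  46   58  ... ...   2b   0b   1b   4b  -1b  -1b   1b   5b   2b   1b   3b  18b  53 
  41   53  ... ...   3b   1b   0b   2b   0b   4b   1b   3b   2b   1b   2b  17   41 
  36   33  ... ... ...   1b   1b   1b   2    1    2b   0b   2b   1b   1b  24   50 
  31   43  ... ... ...   1b   2b ... ...   3
[... 477 characters left out ...]
110  117  110  112  118  ... ...
  -4   27  110  ... 109  108  107  108  110  111  116  121  122  112  119  ... ...
  -9   57  117  126  109   57   59  116  118  120  121  126  123  115  122  ... ...
 -14   42  125  128  107   58  113  118  117  119  118  122  123  111  121  ... ...
 -19   50  117  ... 105    6b 108  109  105  108  108  112  115  121  122  ... ...
 -24   49  123  134    4b 104  116  121  118  118  118  116  115  118  123  ... ...
 -29   56  125  104    3b 106  115  119  115  112  106  108  111  107  122  ... ...
 -34   56b 122  ...  54  104  105  118  105  105  106  110  120  116  123  ... ...
 -39  ... 117  133   53  102  108  112  116  114  113  113  119  122  134  ... ...
```

>>> send_rows(rows="0.002 -0.02 0 0;0.006 -0.06 0 0;0.012 -0.12 0 0;0.02 -0.2 0 0;0.028 -0.29 0 0;0.036 -0.38 0 0;0.045 -0.47 0 0;0.053 -0.56 0 0;0.062 -0.65 0 0;0.07 -0.74 0 0")

```text
clock: 20.83
tool_pos: [0.4714, -0.0121, 0.0921]
eef_rot: [0.999, 0.049, -0.001, -0.001]
contact_force: [0.5, 0.5, -2.8]
opening: 0.198
finger_force: 60.0
```

>>> send_rows(rows="0.009 -0.09 0 0;0.018 -0.18 0 0;0.026 -0.27 0 0;0.035 -0.36 0 0;0.044 -0.45 0 0;0.053 -0.54 0 0;0.06 -0.62 0 0;0.068 -0.69 0 0;0.073 -0.74 0 0;0.076 -0.77 0 0")

```text
clock: 21.67
tool_pos: [0.4705, 0.2211, 0.0917]
eef_rot: [0.999, 0.051, -0.001, -0.001]
contact_force: [-0.1, -0.7, -1.7]
opening: 0.197
finger_force: 60.0
```

```bash
sed -e "s/b=np.radians(5.7)/b=np.radians(5.7)/; s/np.array(\[.6233,-.223\])/np.array([.6053,.2493])/; s/range(76,-60,-5)/range(60,-95,-6)/; s/range(38,-40,-5)/range(60,-62,-6)/; s/<2.6/<3/g" m.py > md.py; python3 g.py 473,236,65,-84.4; python3 md.py
```

```text
t 21.67 tcp [470.5 221.1  91.7] yawy -84.1 tilt 0.2 q [-0.81  0.86  0.49  2.02 -0.88  0.49 -1.12] F [-0.1 -0.7 -1.7] M [-0.03  0.35  0.  ] ff 60.0 op 0.197
473,236,65,-84.4 -> [ 0.0136 -0.0482  0.0892] turn 0.0008 rows 1.0 1.0
  60   -1   -6    0   -4   -2   -1    0    0    0   -3    0   -2   -1    0    0   -3    0    0    0   -1   -1 
  54    0   -3   -3   -2   -1   -3  ...   1   17   18   16   17   16  ...  -1   -2   -1   -2    0    0    0 
  48    0    0    0   -1    0  ...  16   17   13   11   17   12   19   17   18   11   -1   -1   -3   -3    0 
  42   -1    0   -2    5   18  ... ... ... ... ... ... ... ... ... ...   8   18   -2   -2    0    0 
  36   -3   -2    0   19   15  ... ... ... ... ... ... ... ... ... ...  13   14    0   -3   -3   -4 
  30   -2   -1   20   13   12  ... ... ... ... ... ... ... ... ... ...  11   10   18   -3   -2   -2 
  24    0   -3   13   11   13  ... ... 109  110  112  110  108  108  108  107   58    9   19   15   -1    0 
  18   -4   20   13   11   11  ... ... 117  109  106  109  108  109  109  106  107   11   12   15   -2   -1 
  12    0   17   13   
[... 1138 characters left out ...]
-4   -2 
 -54  ... ... ... ... ... ... ... ... 138  ...  99   97   97   96   98   95   -1   98    0   -1   -2 
 -60  ... ... ... ... ... ... ... ... ... ... ... ... ...   2    3   93    1  100   -1   -2   -1 
 -66  ... ... ... ... ... ... ... ... ... ... ... ...   0    0   -1   44   -1  103    1   -1   -3 
 -72  ... ... ... ... ... ... ... ... ... ... ... ...   0   -1   -1   -1   -1  114    0   -2   -2 
 -78  ... ... ... ... ... ... ... ... ... ...  ##  ...  -3    0   -3    0    0   -2    0   -3   -1 
 -84  ... ... ... ... ... ... ... ... ...  ##   ##   ##  ... ... ... ...  -3   -2   -3   -2    0 
 -90  ... ... ... ... ... ... ... ...  ##   ##   ##   ##  ... ... ... ...  -1   -1  ... ... ...
```

>>> send_rows(rows="0.004 -0.012 0.01 0;0.008 -0.03 0.03 0;0.014 -0.045 0.055 0;0.014 -0.05 0.08 0;0.014 -0.05 0.089 0;0.014 -0.05 0.089 0;0.014 -0.05 0.089 0")

```text
clock: 22.3
tool_pos: [0.4751, 0.2319, 0.0657]
eef_rot: [0.999, 0.048, -0.0, 0.0]
contact_force: [0.9, 0.1, -2.4]
opening: 0.197
finger_force: 60.0
```

>>> send_rows(rows="0 0 0 0;0 0 0 0", force=26)

```text
clock: 22.47
tool_pos: [0.4754, 0.2323, 0.0662]
eef_rot: [0.999, 0.049, 0.0, -0.0]
contact_force: [-0.3, -0.1, -3.7]
opening: 0.202
finger_force: 26.0
```

>>> send_rows(rows="0 0 0 0;0 0 0 0", force=21)

```text
clock: 22.63
tool_pos: [0.4754, 0.2327, 0.0662]
eef_rot: [0.999, 0.049, 0.0, -0.0]
contact_force: [1.0, -0.3, -2.1]
opening: 0.199
finger_force: 21.0
```

```bash
python3 g.py 473,237,65,-84.4; python3 md.py|sed -n 3,21p
```

```text
t 22.63 tcp [475.4 232.7  66.2] yawy -84.4 tilt 0.0 q [-0.8   0.91  0.45  2.   -0.91  0.45 -1.12] F [ 1.  -0.3 -2.1] M [-0.05  0.29 -0.06] ff 21.0 op 0.199
473,237,65,-84.4 -> [-0.0067 -0.0151  0.0041] turn 0.0 rows 1.0 1.0
  48   -2   -4    0   -1    2  ...  18   15   17   11   10   10   12   17   16   11    0   -1    0   -1    0 
  42    0    0   -2    0   17   20   12   11   13    8   10   10   10    9   13   15   16    0   -2   -2   -4 
  36   -1    0   -1   19   15   11    6    8    6    8    7    4    5    8    9   11   13   18   -2   -2   -2 
  30   -2    1  ...  19   13  ... ... ... ... ... ... ... ... ... ...   8   12   15    0   -1   -1 
  24   -3    0   20   14    7  ...  39   39   39   38   41   41   38   38   41    8    9   11    8   -3    0 
  18    0   19   18    7   11  ...  43   40   42   41   42   43   42   41   40    4    5   10   17   -1   -3 
  12   -2   16   12   11   12   58   43   43   43   45   39   47   52   58   40    2    3    9    8   -2   -3 
   6   -2   18   11    6  ... ...  45   43   53   55   54   55   56   60   48    5    4    4   10   -1   -1 
   0
[... 458 characters left out ...]
.. ...  65   45   55   55   55   59   57   64   58   47    8    9    0   -1   -1 
 -30  ... ...  19   12  ... ...  64   48   47   48   46   49   47   57   51   48   11   10   -2   -3    0 
 -36  ... ... ... ... ... ...  54   49   46   48   47   45   45   49   46   63   11    0    1   -1   -1 
 -42  ... ... ... ... ... ...  67   49   49   47   49   49   51   51   49   14   -1   -3   -1    0    0 
 -48  ... ... ... ... ... ... ...  52   50   47   49   48   50   48   24   60   -1    0   -3    0   -2 
 -54  ... ... ... ... ... ... ... ... ... ... ... ...  49   46    2   59    1   -1   -1    1   -2 
 -60  ... ... ... ... ... ... ... ... ... ... ...  -4   -3   -2    0   62   -1    0   -1    0   -4
```

>>> send_rows(rows="0 0 0 0;0 0 0 0;0 0 0 0", force=19)

```text
clock: 22.93
tool_pos: [0.475, 0.2328, 0.066]
eef_rot: [0.999, 0.049, -0.0, -0.0]
contact_force: [-0.9, 0.6, -1.6]
opening: 0.201
finger_force: 19.0
```

```bash
python3 md.py|sed -n 3,21p
```

```text
48   -2    2   -2   -5   -3    3   17   12   11   12   10   11   14   14   18    0   -1    0    0   -2   -1 
  42    0    0    0   -2   16   16   10    9    9    4   11    8    9    8   10   17   19   -2   -1   -2   -1 
  36   -1   -1   -2   18   14   11    8    8    7    4   12   10    7    6   10   13   14   17   -5    0   -2 
  30    0    0   17   13    9   10    9    6    5   -3   17   18    2    6    5    9   13   16    0   -1   -2 
  24    0    0   16   13    9    5    6    2    3   13   12   18   13    0    3    5    8    9   20   -1    0 
  18    0   22   16   10    6    5    6   13   14    2    1    0    2    1    2    4    7    9   20    0   -3 
  12    0   20   14   10    7    5   11   12    2    3    8    3    5    2    5   10    5    8   12    0    1 
   6   -2   17   11    8    4    6    7    7   22    6    7    5    7    6    6   11    5    7   11    0    0 
   0   -2   16   10    6    4   32   20   10   27   25    8    7   10    9   11   15    7   10   10    3   -3 
  -6   -1   18   14    7    4  ...  16   13   28   27   21   24   24   23   23   18    5   10   12    0
[... 252 characters left out ...]
    9   50   35   17   26   31   29   30   23   32   26   47    8   12    0   -2   -2 
 -30  ... ...  17   16    8   53   32   21   24   20   22   18   22   21   20   30   12   -3   -2    0   -3 
 -36  ... ... ... ... ... ...  36   22   21   23   22   22   23   23   27   51    9    0    0    0   -2 
 -42  ... ... ... ... ... ...  44   22   24   26   25   22   21   24   24   31    1    0   -1   -3   -2 
 -48  ... ... ... ... ... ... ... ... ... ...  29   26   28   26   23   31   -2   -1    1   -3   -2 
 -54  ... ... ... ... ... ... ... ... ... ... ... ...  28   30   27   35   -3    0   -2    0    0 
 -60  ... ... ... ... ... ... ... ... ... ... ... ... ... ... ...  37   -5    1    0    0   -2
```

>>> send_rows(rows="0 0 -0.015 0;0.005 0 -0.035 0;0.015 0 -0.055 0;0.027 0 -0.075 0;0.027 0 -0.075 0", force=9)

```text
clock: 23.4
tool_pos: [0.4851, 0.2337, 0.09]
eef_rot: [0.999, 0.049, 0.002, -0.0]
contact_force: [-0.1, 0.1, -1.3]
opening: 0.201
finger_force: 9.0
```

```bash
python3 g.py; python3 md.py|sed -n 2,21p
```

```text
t 23.4 tcp [485.1 233.7  90. ] yawy -84.4 tilt 0.2 q [-0.83  0.88  0.51  1.97 -0.86  0.52 -1.16] F [-0.1  0.1 -1.3] M [-0.02  0.19 -0.02] ff 9.0 op 0.201
  54   -1   -2    0   -1    0   -2  ... ...  18   16   18   23   19    0    1    1   -1   -1   -2    1   -1 
  48    0   -1   -2   -2   -4  ...  14   15   16   12   11   11   15   15   17    0   -2    1   -4    0   -3 
  42    0   -2   -3    0   19   17   10    9   12   13   13    6   11   10    9   12   18   -2   -2    0   -3 
  36    0   -1   -3   16   19   12   10    5    3   11   22    9    2    7   10   10   17    6   -1    0   -2 
  30   -2   -1  ...  17   11    8    3    4   16   15   20   14    2    0    3    8   12   17    0   -2   -2 
  24    0    0   16   10    7    5    7   12   12    3   16    4    3    1    6    5    8   13   15   -2   -1 
  18   -3   20   16    9    9    6   11   10   -1    0   18   13    7    3    2    6    9    7   17   -2   -3 
  12    3   22   16    8    5    3    3    0    3   17   18   11   14   12   10    4    4   10   11    0    2 
   6   -2   19   12    7    8    4    5    5    3    5   11   
[... 480 characters left out ...]
 
 -24  ... ... ... ... ... ...  52  ... ...  22   21   23   21   22   22   27   12   11    0   -2   -1 
 -30  ... ... ... ... ... ... ... ... ... ...  26   27   28   25   27   49   11    4    0   -3    0 
 -36  ... ... ... ... ... ... ... ... ... ... ...  28   28   27   32   52    4   -1   -1   -2    1 
 -42  ... ... ... ... ... ... ... ... ... ... ...  35   31   33   32   32   -2    1   -2   -2   -1 
 -48  ... ... ... ... ... ... ... ... ... ... ...  37   34  ...  33   35    0   -1   -2   -2   -2 
 -54  ... ... ... ... ... ... ... ... ... ... ... ... ...  83   80   39   -1   -4   -1    0   -1 
 -60  ... ... ... ... ... ... ... ... ... ... ...  79   77   81   77   60    0   -1    0  ...   0
```

>>> send_rows(rows="0 0 -0.02 0;0 0 -0.04 0;0.01 0 -0.06 0;0.02 0 -0.08 0;0.02 0 -0.08 0;0.02 0 -0.08 0", force=8)

```text
clock: 23.95
tool_pos: [0.4897, 0.2343, 0.1129]
eef_rot: [0.999, 0.049, 0.001, -0.0]
contact_force: [0.3, -0.2, -0.1]
opening: 0.201
finger_force: 8.0
```

```bash
python3 g.py; python3 md.py|sed -n 2,19p
```

```text
t 23.95 tcp [489.7 234.3 112.9] yawy -84.4 tilt 0.1 q [-0.85  0.86  0.56  1.94 -0.82  0.58 -1.2 ] F [ 0.3 -0.2 -0.1] M [0.09 0.17 0.01] ff 8.0 op 0.201
  54    0   -3    0   -2   -4    2    2  ...  17   19   15   17   17    2    0    0   -1   -2   -1   -2    0 
  48   -2   -2    0   -4    0  ...  18   14   12   12   12   10   13   16   16    0   -3    0    0    1    0 
  42    0    1    0    2   16   18   13   10   12   10   12    8    6    9   14   16   17   -2   -1   -1    0 
  36   -2   -2   -3   17   17   12   11    8    7   13   17    7    7    8   10   10   14    0    0   -1   -2 
  30    3   -2  ...  15   10    8    9    3   10   14   23   14    3    4    6    7   11   15   -2   -1   -2 
  24    0    0   20   10    8    6    6   12   17   14    1    3    1    2    5    5    8   12   15   -1   -2 
  18    1   19   17   10    7    8   12   13   10    2   18   11    2    1    0    2    6    6   13   -4   -6 
  12   -2   18   12   10    4    5    4    0    1   15   16   15   12   11    7    2    3    8   10    3   -1 
   6  ...  18   12    8    6    3    3    0    3    3   14   11
[... 262 characters left out ...]
2  ... ... ... ... ... ... ... ... ...   8    5    4    4    3  ...  10    6    7   14   -1   -2 
 -18  ... ... ... ... ... ... ... ... ...  11   13   11   13    9  ...  30    7    9    7    0   -6 
 -24  ... ... ... ... ... ... ... ... ...  16   15   17   17   20  ...  24    8   12   -1   -3    0 
 -30  ... ... ... ... ... ... ... ... ...  27   22   22   23   22  ...  46   13    4   -1   -3    0 
 -36  ... ... ... ... ... ... ... ... ...  30   26   28   30   28  ...  48   15    0   -1    2    0 
 -42  ... ... ... ... ... ... ... ... ...  33   32   35   33   32  ...  28    1   -3   -2   -1   -1 
 -48  ... ... ... ... ... ... ... ... ... ... ... ...  37   35   -1   33   -4    0   -1   -1   -1
```

>>> send_rows(rows="0 0 0 0;-0.01 0 -0.005 0;-0.02 0 -0.01 0;-0.025 0 -0.03 0;-0.025 0 -0.06 0;-0.025 0 -0.11 0;-0.025 0 -0.17 0;-0.025 0 -0.23 0;-0.025 0 -0.25 0", force=40)

```text
clock: 24.75
tool_pos: [0.4829, 0.2331, 0.1901]
eef_rot: [0.999, 0.049, 0.002, -0.0]
contact_force: [-0.2, 0.5, -2.3]
opening: 0.202
finger_force: 40.0
```

```bash
python3 g.py 440,60,150,-84.4; python3 md.py|sed -n 2,24p
```

```text
t 24.75 tcp [482.9 233.1 190.1] yawy -84.4 tilt 0.2 q [-0.93  0.75  0.69  1.91 -0.7   0.73 -1.3 ] F [-0.2  0.5 -2.3] M [-0.04  0.19 -0.  ] ff 40.0 op 0.202
440,60,150,-84.4 -> [-0.1987  0.5603  0.1327] turn -0.0001 rows 5.0 1.0
  54   -2   -1    0    0    0   -1    2  ...  20   19   21   16   21   11   -4    0   -3    0   -2   -1    0 
  48   -2    0    0   -2   -4   14   18   16   13   13   11   10   17   16   17   10    0    0   -1   -4   -2 
  42    0   -2    0   -1   19   14   13   11   12   10   10    7    8   11   13   20   14   -2   -2   -2   -6 
  36    1   -2    1   18   17    9    8    7    4    8   20    4    7    6   11    9   16    8    2   -1   -2 
  30   -1   -2   18   16   13    6    3    5    7   12   23   16    2    5    5    7    9   18    2   -2    0 
  24   -2   -1   17   12    9    7    3    9   12   13    8   16    1    0    2    6    6   10   -1   -2   -1 
  18   -1  ...  15   10    8    5    9   12   11   12    9   -1    0    1    2    3    6    8   15   -1   -3 
  12  ... ... ... ...  10    2    3    4    0   17   15   11    5    3    0    2    3    8   13  
[... 802 characters left out ...]
10    0   -2   -1   -2 
 -42  ... ... ... ... ... ... ... ... 106  101  107  105  105  105   12  119    1  ...   5  ...   1 
 -48  ... ... ... ... ... ... ... ... 109  109  110  109  110   61    0  121  ... ... ... ... ...
 -54  ... ... ... ... ... ... ... ... ... ... ... 112  113    0   -1  141  ... ... ... ... ...
 -60  ... ... ... ... ... ... ... ... ... ... 169  169  ... ... ... 154  ... ... ... ... ...
 -66  ... ... ... ... ... ... ... ... ... ... 167  167  166  165  163  164  ... ... ... ... ...
 -72  ... ... ... ... ... ... ... ... ... ... ... 167    0   -1    1  146  ... ... ... ... ...
 -78  ... ... ... ... ...  ##   ##   ##   ##  ... ...  -3   -3    0   -2  151  ... ... ... ... ...
```

```bash
python3 g.py 540,15,140,-84.4 540,15,120,-84.4
```

```text
t 24.8 tcp [483.  233.3 190. ] yawy -84.4 tilt 0.2 q [-0.93  0.75  0.69  1.91 -0.71  0.73 -1.3 ] F [ 0.3  0.3 -1.3] M [-0.08  0.3  -0.04] ff 40.0 op 0.2
540,15,140,-84.4 -> [0.1176 0.7428 0.1665] turn -0.0 rows 6.0 1.0
540,15,120,-84.4 -> [0.1173 0.7429 0.2332] turn -0.0 rows 6.0 1.0
```

>>> send_rows(rows="0.01 0.1 0 0;0.03 0.22 0 0;0.05 0.34 0.02 0;0.07 0.46 0.06 0;0.09 0.58 0.1 0;0.11 0.68 0.14 0;0.12 0.74 0.167 0;0.12 0.74 0.167 0;0.12 0.74 0.167 0")

```text
clock: 25.55
tool_pos: [0.5385, 0.0148, 0.1365]
eef_rot: [0.999, 0.048, -0.001, -0.0]
contact_force: [-0.3, 0.8, -1.9]
opening: 0.2
finger_force: 40.0
```

```bash
python3 g.py 540,15,112,-84.4; python3 md.py | head -22
```

```text
t 25.55 tcp [538.5  14.8 136.5] yawy -84.6 tilt 0.1 q [-0.43  0.81  0.55  1.94 -0.73  0.6  -0.87] F [-0.3  0.8 -1.9] M [-0.    0.26  0.  ] ff 40.0 op 0.2
540,15,112,-84.4 -> [ 0.0051 -0.0003  0.0818] turn -0.0004 rows 1.0 1.0
  60   -1    1   -1   -1    0    0    0    0    0    0    0   -1    0    0   -1   -3    0   -1   -3   -1   -3 
  54    0   -1   -3   -3    0   -2  ... ...  19   16   17   18   15  ...  -2    0   -2   -2   -4   -4    0 
  48   -3    0    0    0    0  ...  13   16   14   13    9   12   15   14   20    3   -2   -1    0   -4   -1 
  42    0   -2    0    3   19   14   11    8   10    8    7    8    9   10   11   15   20   -1   -4   -1   -2 
  36   -1   -2   -3   18   17   10   10    5    7    7   18    8    4    9    6   12   16   19   -3   -1   -4 
  30   -2   -4   17   18   12    9    6    3    4   13   20   17    4    5    4    9   12   12   -5   -1   -4 
  24    0   -6   16   12   10    7    5    7   13   15   15   16    3    0    2    7    8   14   16   -3    0 
  18   -1  ...  15   12    6    7    7   10   13   11   10    1    2    1    2    5    6    9   15   
[... 800 characters left out ...]
    2   13   13    8    5    5    2    2    3    4    4    2    5    9    8   13    0    0   -1 
 -36   -3   -1    0   -3   14   10    9    7    4    3    7    5    6    6   10   12   11   17  ... ... ...
 -42   -3   -3    0   -3    1   14   10    9   10   12    8    4    6    7  ... ... ... ... ... ... ...
 -48   -2   -2    0   -2   -1    1    4   15   10   11   11  ... ... ... ... ... ... ... ... ... ...
 -54   -1   -4   -3   -2   -1   -1   -2    0   15   20  ... ... ... ... ... ... ... ... ... ... ...
 -60    0   -1   -2   -1   -3   -1  ... ... ... ... ... ... ... ... ... ... ... ... ... ... ...
 -66   -1    1    0   -1   -1  ... ... ... ... ... ... ... ... ... ... ... ... ... ... ... ...
```

>>> send_rows(rows="0 0 0.035 0;0 0 0.07 0;-0.045 0 0.105 0;-0.08 0 0.14 0;-0.11 0 0.172 0;-0.14 0 0.21 0;-0.165 0 0.248 0;-0.19 0 0.29 0;-0.205 0 0.335 0;-0.217 0 0.37 0", force=20)

```text
clock: 26.43
tool_pos: [0.4744, 0.0107, 0.0254]
eef_rot: [0.999, 0.05, 0.0, -0.0]
contact_force: [1.0, -0.6, -0.2]
opening: 0.205
finger_force: 20.0
```

```bash
python3 g.py 470,11,9,-84.4; python3 - <<'E'
from h import *
p,d=snap('top'); W=cloud('top',d); m=(abs(W[...,1]-.022)<.022)&(W[...,2]<.09)
for x in np.arange(.5,.67,.015):
    k=m&(abs(W[...,0]-x)<.008); print(int(x*1000),k.sum(),np.nanpercentile(W[k][:,2],[10,50,90]).round(3) if k.sum()>2 else '')
E
```

```text
t 26.43 tcp [474.4  10.7  25.4] yawy -84.3 tilt 0.0 q [-0.2   0.91  0.13  2.16 -0.93  0.13 -0.66] F [ 1.  -0.6 -0.2] M [ 0.01 -0.24 -0.04] ff 20.0 op 0.205
470,11,9,-84.4 -> [-0.0147 -0.0024  0.0545] turn 0.0003 rows 1.0 1.0
500 0 
515 0 
530 0 
545 0 
560 0 
575 0 
590 0 
605 19 [-0.001  0.002  0.005]
620 45 [-0.002  0.     0.003]
635 60 [-0.004 -0.001  0.002]
650 81 [-0.004 -0.001  0.002]
665 71 [-0.005 -0.002  0.001]
```

>>> send_rows(rows="0.005 0 0.02 0;0.01 0 0.035 0;0.01 0 0.05 0;0.01 0 0.056 0;0.01 0 0.058 0;0.01 0 0.058 0")

```text
clock: 26.98
tool_pos: [0.4776, 0.0102, 0.0091]
eef_rot: [0.999, 0.049, 0.0, -0.0]
contact_force: [-1.3, 0.5, 2.4]
opening: 0.199
finger_force: 20.0
```

>>> send_rows(rows="0 0 0 0;0 0 0 0", force=4)

```text
clock: 27.15
tool_pos: [0.4776, 0.0102, 0.0091]
eef_rot: [0.999, 0.049, 0.0, -0.0]
contact_force: [-0.6, 0.8, 0.4]
opening: 0.206
finger_force: 4.0
```

```bash
python3 g.py
```

```text
t 27.15 tcp [477.6  10.2   9.1] yawy -84.4 tilt 0.0 q [-0.17  0.95  0.09  2.14 -0.94  0.09 -0.66] F [-0.6  0.8  0.4] M [0.19 0.26 0.04] ff 4.0 op 0.206
```

Open, rise straight up and check the scoop, dish and bystanders.

>>> send_rows(rows="0 0 0 0;0 0 0 0;0 0 0 0;0 0 0 0;0 0 0 0;0 0 0 0;0 0 0 0;0 0 0 0", jaw=-0.2)

```text
clock: 27.82
tool_pos: [0.4775, 0.0098, 0.0089]
eef_rot: [0.999, 0.049, 0.0, -0.0]
contact_force: [-0.8, -0.7, -0.4]
opening: 0.596
finger_force: 0.0
```

>>> send_rows(rows="0 0 -0.1 0;0 0 -0.2 0;0 0 -0.3 0;0 0 -0.4 0;0 0 -0.5 0;0 -0.3 -0.6 0;0 -0.45 -0.6 0;0 -0.6 -0.6 0;0 -0.6 -0.6 0")

```text
clock: 28.57
tool_pos: [0.461, 0.1744, 0.188]
eef_rot: [0.999, 0.049, 0.0, -0.0]
contact_force: [1.3, -0.5, -0.8]
opening: 0.602
finger_force: 0.0
```

```bash
python3 g.py; python3 - <<'E'
from h import *
p,d=snap('top'); W=cloud('top',d)
for x in np.arange(.42,.67,.012):
    k=(abs(W[...,1]-.01-(x-.478)*.1)<.02)&(W[...,2]<.09)&(abs(W[...,0]-x)<.007); print(int(x*1000),k.sum(),(np.nanpercentile(W[k][:,2],[10,50,90])*1000).round() if k.sum()>2 else '',end='; ')
q=np.load('top0.npz')['p']; diff=(np.abs(p.astype(int)-q).sum(2)>90).astype(np.uint8)
n,l,s,c=cv2.connectedComponentsWithStats(cv2.morphologyEx(diff,cv2.MORPH_OPEN,np.ones((3,3))))
print(); [print(s[i],c[i].round()) for i in range(1,n) if s[i,4]>15]
E
python3 m.py | head -16
```

```text
t 28.57 tcp [461.  174.4 188. ] yawy -84.4 tilt 0.1 q [-0.85  0.7   0.66  2.04 -0.72  0.65 -1.17] F [ 1.3 -0.5 -0.8] M [-0.02  0.12 -0.04] ff 0.0 op 0.602
420 66 [-5. -1.  2.]; 432 63 [-5. -1.  1.]; 444 72 [-4.  1. 36.]; 456 71 [-4.  2. 35.]; 468 70 [-4. 15. 35.]; 480 64 [-5.  3. 35.]; 492 66 [-4. 10. 36.]; 504 68 [-3. 14. 36.]; 516 64 [-3.  2. 36.]; 528 63 [-4. 16. 34.]; 540 76 [-4. 28. 36.]; 552 41 [-1.  2.  6.]; 564 63 [-2.  1.  4.]; 576 69 [-2.  1.  4.]; 588 69 [-3.  1.  5.]; 600 63 [-2.  0.  4.]; 612 69 [-3.  1.  4.]; 624 69 [-3.  1.  4.]; 636 59 [-4. -1.  4.]; 648 61 [-6. -2.  2.]; 660 64 [-5. -2.  1.]; 
[302 151   8   8  57] [305. 154.]
[300 160  18   7  65] [309. 163.]
[387 183  13   8  57] [392. 187.]
[ 188  186   99  135 6005] [231. 243.]
[389 192  12   5  47] [395. 194.]
[389 198   7   5  29] [392. 200.]
[390 203  12   6  49] [396. 206.]
[313 226   6   4  24] [316. 228.]
[309 232  10  34 283] [314. 248.]
[153 237  11  17 123] [157. 244.]
[   52   247   181   153 11742] [146. 323.]
[138 259   7   5  26] [141. 261.]
[ 60 261  15   8  76] [ 66. 264.]
[ 96 260  40  21 482] [12
[... 1169 characters left out ...]
   2b   4b   0b   4b  39   36 
  36   34  ... ... ...   3b   1b   0b   0b   2b   0b   2b   3b   3b   0b   2   38 
  31   48  ... ...   5b   3b   1b   1b   0b   0b   0b   1b   0b   0b  -1b   0b  50 
  26   44   66b ...   6b   0b   0b   2b   1b   0b   3b  -1b   0b   3b   0b   6   49 
  21   44  ... ...   2b   2b   0b   0b   1b  -1b   0b   0b   0b   0b   3b  24   45 
  16   37  ... ...   0b   3b   2b   0b   2b  -4b   2b   1b   2b   2b   2b   4b  29 
  11   50  ... ...   3b   0b   2b   2b   3b   0b   4b   2b   2b   2b   0b  28   53 
   6   59  ... ... ...   0b   2b   0b  -1b   0b   3b   2b   1b   4b   0b   6   47 
   1   43  ... ...   1b   1b  -1b   0b   0b   2b   3b   1b   0b   1b   1b   4b  53
```

```bash
python3 -c "
from plant import finish_job
print(finish_job())"
```

```text
the job is handed in; nothing more can be done
None
```

I drew the scoop out, tipped three bolts into the near dish and laid the scoop flat on the worktop, right way up; the fourth bolt fell back into the bin and stayed there, nothing spilled, and I handed the job in at about 29 s.

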